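# Third hand: hold a saddle bracket against the stop collar on a pannier carrier

### The job

Pick up the loose saddle bracket, hang it over the clear middle of the carrier's top tube, and slide it along the tube until it butts squarely against the clamp collar. Keep holding it there, sitting down on the tube, with a steady push of about 12 N against the collar so that I can put the cross bolt in: finish while still gripping and pushing. Leave everything else on the bench where it is.

Things in the scene. Friction and masses are not known exactly. Their poses are not given: they have to be found in the camera images.
- bracket_center (a point): centre of the loose saddle bracket, 50 mm above its foot (half-way up). Axes: x across the channel and through the lug's thickness, y along the channel (along the tube when fitted), z up; the bracket is the same either way round. Plain steel, about 0.27 kg; it starts standing on the bench, open side down. Grip it by the lug on top, 50 to 100 mm above its foot.
- bracket: the same bracket, origin under its centre at its foot. A channel 50 mm long of 4 mm sheet, 27 mm wide inside, 35 outside; its two legs flare out to 45 mm over the lowest 9 mm. Legs 0 to 46 mm above the foot, crown 46 to 50 mm; on the crown's middle stands a flat lug 8 mm thick, 32 mm wide, to 100 mm, round-topped, with a hole.
- tube_mid (a point): middle of the carrier's straight top tube, on its axis, 170 mm above the bench. Tube 22 mm in diameter, level. Axes: y along the tube, x across it, z up. The straight part reaches 170 mm to either side of this point, then bends down. A bracket sitting on the tube has its centre 15 mm above the axis (crown's underside on the tube's top).
- carrier: the pannier carrier: a black tube hoop, fixed upright in two aluminium clamp blocks on a steel fixture plate (520 by 140 by 12 mm). Origin on the bench under the middle of the top tube, axes as tube_mid. A thinner cross tube runs 92 mm below the top tube.
- collar: the stop: a plain steel clamp collar, 40 mm diameter, 15 mm wide, fixed round the top tube 118 to 145 mm from its middle, towards either end. Origin at its centre on the tube's axis, y along the tube. The bracket goes against the face that looks to the tube's middle (centres then 32.5 mm apart along the tube). Rigid: the push rises by several N for each 0.1 mm.
- fitted_center (a point): centre of a second bracket of the same shape that is already bolted (cross bolt below the tube) to the top tube, near the end away from the collar; fixed, leave it
- angle: bystander: loose steel angle, legs 50 and 60 mm, 40 mm wide, standing on the bench; origin at the outer corner, middle of its width, on the bench; x along the lying leg
- wrench: bystander: loose open-ended wrench 190 mm long lying on the bench; origin at its middle
- mallet: bystander: loose hammer 280 mm long lying on the bench; origin at its middle
- bolt_bin: bystander: red plastic stock bin with bolts, 160 by 100 by 80 mm; origin under its centre
There are look-alikes about, which are no part of the job. Leave any pink or yellow look-alike of the bracket alone.

How it is judged:
By the outcome, as a careful person would: the job done as asked, in the order asked, and still so for the second after the job is handed in, while the arm keeps its last pose, push and grip.
It also fails if it takes over 58 s, if anything falls off the work surface, if the arm or the gripper's body presses on something with over 40 N, if the wrist force passes 120 N, or if a joint passes its speed limit or range.

### The arm

A 6-joint arm with a two-finger parallel gripper is mounted at the origin on the work surface. World frame = base frame: x ahead of the robot, y to its left, z up, the work surface at z = 0. Lengths are in mm, angles in rad, forces in N, time in s.
With the tool pointing down it reaches from about 350 to 975 mm from the base axis. Payload 7.1 kg.
Tool frame: the origin (TCP) lies on the front face of the gripper's body, between the roots of the fingers; the fingertips stand 80 mm ahead of it and the grasp point (between the pads) lies 61 mm ahead of it (env.tips_ahead is the distance from the TCP to the fingertips, in mm); z points along the fingers, y is the direction in which the jaws open and shut (so a half turn about z gives the same grasp; the last joint's range is limited). The gripper opens to 88 mm and grips with 3 to 60 N. Pads are 20 mm wide; open, the fingers measure 115 mm over their backs; the gripper's body (75 mm by 178 mm) begins 61 mm behind the grasp point.
Start: joints at [-1.227, 0.423, 1.63, -0, 1.089, -0.019], TCP at [221.825, -584.294, 302.675] pointing down, gripper open.
Joint ranges: [-3, 3], [-0.9, 2.11], [0.09, 2.58], [-1.31, 4.45], [0.11, 2.69], [-2.54, 2.54]. Speed limits (rad/s): [2.39, 2.39, 3.01, 3.14, 3.14, 3.14].

### API

Orientations are given as a unit quaternion [x, y, z, w].
In Python, from station import env, set_gripper, viewer, workorder gives the robot as it stands. Calls block until the motion is done:
- env.reach(position, orientation): joint-space move of the TCP to a pose.
- env.move_l(position, rot=None, rate=150, f_stop=None): straight line of the TCP; rot=None keeps the orientation; rate is the mean speed in mm/s. With f_stop (N) it stops when the force on the tool has changed by that much, and returns True; else False.
- env.move_joints(angles): joint-space move.
- set_gripper(opening): finger opening in mm; the grip force is fixed at half the most; returns when the fingers have stopped.
- env.hold(seconds).
- env.ik(position, orientation): joint angles nearest the present ones, or None.
- env.read_state(): the state.
- viewer.camera(name): name is "scene" or "top" or "wrist"; returns the picture (400x640x3 uint8, blue, green, red); there is no depth.
- viewer.camera_params(name): a dict with "fx", "fy", "cx", "cy" (pixels), "dist" ([k1, k2, p1, p2, k3] as OpenCV has them; the pictures are not rectified), "pose" (4x4, takes a point from camera to world coordinates); the wrist camera has in their place "tool_from_camera" (4x4, takes a point from camera to tool coordinates, whose origin is the TCP and whose axes are the flange's). Camera axes: x right, y up, looking along -z (the intrinsics and any distortion apply to the point x, -y, -z); pixel columns grow to the right and rows downward; lengths in mm; the calibration is good to about 2 mm. A picture is of the moment at which its call begins: read the wrist's pose just before it. camera_params takes no time and is no camera call.
A pose or a line that the arm cannot do raises env.IKError and nothing moves.
- workorder.sign_off(): hands the job in, once; it reports no verdict.
The state is a dict: "time_s": time; "qpos": joint angles; "dq": joint speeds; "tau": joint torques, N m; "tool_pos": TCP position; "orientation": TCP orientation; "force": force on the tool from outside, world axes, zero at the start; "wrist_torque": the same for the moment, N m; "width": finger opening in mm.
Only numpy, scipy, OpenCV 4.12 (cv2) and the standard library are available. Lean on these libraries where they do the work, as an engineer would, in place of code of your own. Each camera call takes 0.05 s, during which the arm holds its last target. There are 200 camera calls.

## Working session

There is one attempt and no reset: what is moved stays moved. The work goes in short steps, each a Python script; the robot and the scene stay as the last script left them, time stands still between calls to the robot, and variables do not carry over. Pictures are saved under pics/ and viewed, about 8 in all and at most 12, crops included, and the job is handed in when it is done.

```bash
ls; mkdir -p pics
cat > h.py <<'E'
import numpy as np, cv2
from scipy.spatial.transform import Rotation as R
from station import env, set_gripper, viewer, workorder
def ray(cam,px,tool=None,P=None):
    """px Nx2 -> origin, unit dirs (world)"""
    p=P or viewer.camera_params(cam)
    K=np.array([[p['fx'],0,p['cx']],[0,p['fy'],p['cy']],[0,0,1.]])
    u=cv2.undistortPoints(np.float64(px).reshape(-1,1,2),K,np.float64(p['dist'])).reshape(-1,2)
    d=np.c_[u[:,0],-u[:,1],-np.ones(len(u))]
    T=np.array(p['pose']) if tool is None else tool@np.array(p['tool_from_camera'])
    d=d@T[:3,:3].T
    return T[:3,3],d/np.linalg.norm(d,axis=1)[:,None]
def plane(cam,px,z,tool=None):
    o,d=ray(cam,px,tool); return o+d*((z-o[2])/d[:,2])[:,None]
def tri(rays):
    A=sum(np.eye(3)-np.outer(d,d) for o,d in rays); b=sum((np.eye(3)-np.outer(d,d))@o for o,d in rays)
    x=np.linalg.solve(A,b); return x,[np.linalg.norm(np.cross(d,x-o)) for o,d in rays]
def toolT(s=None):
    s=s or env.read_state(); T=np.eye(4); T[:3,:3]=R.from_quat(s['orientation']).as_matrix(); T[:3,3]=s['tool_pos']; return T
def project(cam,pts,tool=None):
    p=viewer.camera_params(cam); T=np.array(p['pose']) if tool is None else tool@np.array(p['tool_from_camera'])
    q=(np.float64(pts).reshape(-1,3)-T[:3,3])@T[:3,:3]; q=q*[1,-1,-1]
    K=np.array([[p['fx'],0,p['cx']],[0,p['fy'],p['cy']],[0,0,1.]])
    return cv2.projectPoints(q,np.zeros(3),np.zeros(3),K,np.float64(p['dist']))[0].reshape(-1,2)
E
python3 - <<'E'
from h import *
for n in("scene","top","wrist"):
    cv2.imwrite(f"pics/{n}0.png",viewer.camera(n))
a=[cv2.imread(f"pics/{n}0.png") for n in("scene","top")]
p=viewer.camera_params("top");print(p); print(viewer.camera_params("scene")); print(viewer.camera_params("wrist"))
print(env.read_state())
E
```

```text
pics
{'fx': 504.3472971391077, 'fy': 504.3472971391077, 'cx': 316.8855508977306, 'cy': 201.34671528563578, 'dist': array([-0.03878773,  0.        ,  0.        ,  0.        ,  0.        ]), 'pose': array([[-2.02456213e-02,  9.80415621e-01, -1.95896211e-01,
         2.36390695e+02],
       [-9.99793042e-01, -2.02444905e-02,  2.00829082e-03,
         2.14393308e+01],
       [-1.99685930e-03,  1.95896328e-01,  9.80622578e-01,
         1.38163885e+03],
       [ 0.00000000e+00,  0.00000000e+00,  0.00000000e+00,
         1.00000000e+00]])}
{'fx': 362.52035452395444, 'fy': 362.52035452395444, 'cx': 313.8608231605609, 'cy': 192.9344865828268, 'dist': array([-0.00422219,  0.        ,  0.        ,  0.        ,  0.        ]), 'pose': array([[ 1.52714724e-01, -7.35557867e-01,  6.60024876e-01,
         1.12972553e+03],
       [ 9.88264643e-01,  1.11400735e-01, -1.04512538e-01,
        -8.16866440e+01],
       [ 3.34776319e-03,  6.68239852e-01,  7.43938366e-01,
         8.41823878e+02],
       [ 0.00000000e+00,  0.00000000e+00,  0.00000000e+00,
         1.00000000e+00]])}
{'fx': 318.6170550013923, 
[... 518 characters left out ...]
}
{'time_s': 0.15, 'qpos': array([-1.22701293e+00,  4.23665664e-01,  1.63044208e+00,  4.36177059e-06,
        1.08858004e+00, -1.90021570e-02]), 'dq': array([-7.87517300e-04, -6.31219928e-04, -2.35955897e-03,  3.09513253e-04,
       -4.18836143e-07,  3.77972437e-04]), 'tau': array([-1.39767733e-03, -5.44983602e+01, -2.73920578e+01,  6.42923126e-02,
        2.04074493e-02, -7.27799397e-05]), 'tool_pos': array([ 221.72227267, -584.02816691,  302.10842932]), 'orientation': array([ 9.83593426e-01,  1.80398649e-01, -8.66228260e-05, -5.40672911e-04]), 'force': array([-0.27005306, -1.01232753, -0.14906534]), 'wrist_torque': array([ 0.04612873, -0.03630175,  0.02257765]), 'width': 88.13824335583031}
```

View pics/top0.png

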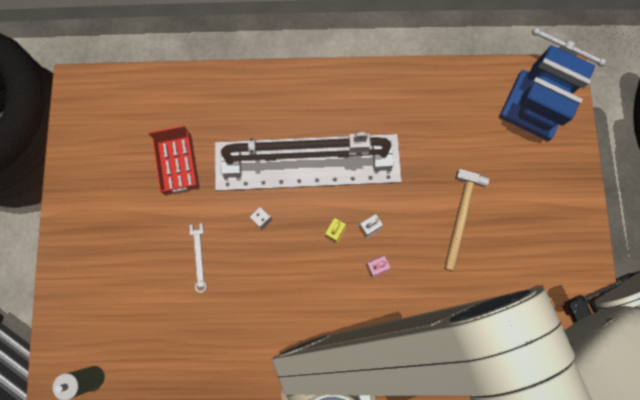

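View pics/scene0.png

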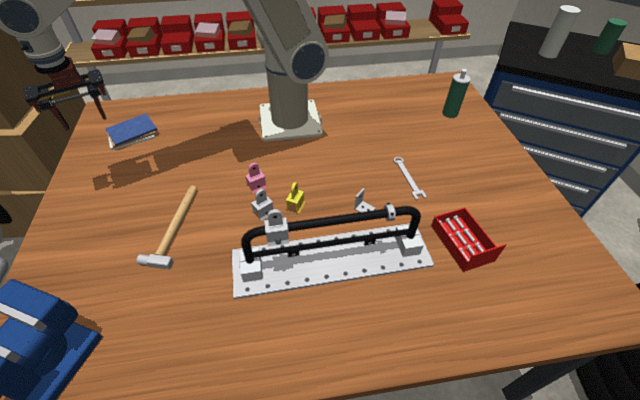

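Top view: loose grey bracket at (372,226), steel angle (261,217), yellow/pink look-alikes (335,230)/(378,266), collar (252,146), fitted bracket (360,142). The scene view agrees: bracket (262,203), collar (391,211), fitted bracket (276,225).

Run:
```python
from h import *
b=plane("top",[[372,226]],60)[0]; print("br",b)
print("col,tube L,R",plane("top",[[252,146],[235,150],[383,147],[360,142]],170))
for a,c in(((372,226),(262,203)),((252,146),(391,211)),((360,142),(276,222))):
    r=[(o,d[0]) for o,d in(ray("top",[a]),ray("scene",[c]))]; print(tri(r))
# tool down; wrist camera tilts toward tool +x by ~16deg
q=env.read_state()['orientation']; print(R.from_quat(q).as_matrix().round(3))
for yaw in (0,np.pi/2,np.pi,-np.pi/2):
    Q=(R.from_euler('z',yaw)*R.from_euler('x',np.pi)).as_quat()
    for p in ([b[0],b[1],300],[700,30,380],[700,130,380]):
        print(yaw,p,env.ik(p,Q))
```

```text
br [ 430.85789111 -125.79408284   60.        ]
col,tube L,R [[ 623.33614068  178.80951214  170.        ]
 [ 613.8209645   221.40020684  170.        ]
 [ 613.86812076 -149.49779185  170.        ]
 [ 628.10451562  -92.33413337  170.        ]]
(array([ 433.94932862, -125.88201097,   39.6213984 ]), [np.float64(2.1725840501357268), np.float64(2.172584050135751)])
(array([622.43960223, 180.84256903, 175.44060857]), [np.float64(2.804402795271627), np.float64(2.8044027952716797)])
(array([622.82618631, -89.36565917, 186.56381147]), [np.float64(1.4114996829489013), np.float64(1.4114996829488888)])
[[ 0.935  0.355 -0.   ]
 [ 0.355 -0.935  0.001]
 [ 0.    -0.001 -1.   ]]
0 [np.float64(430.85789111104464), np.float64(-125.79408284272587), 300] [-3.10581707e-01  1.65277795e-01  2.00670821e+00 -4.44089210e-16
  9.69606651e-01  1.26021462e+00]
0 [700, 30, 380] [ 2.58457068e-02  4.68727249e-01  1.37451516e+00 -4.44089210e-16
  1.29835025e+00  1.59664203e+00]
0 [700, 130, 380] [ 1.66907339e-01  4.87075220e-01  1.34554279e+00 -4.44089210e-16
  1.30897465e+00  1.73770367e+00]
1.5707963267948966 [np.flo
[... 284 characters left out ...]
457068e-02]
1.5707963267948966 [700, 130, 380] [ 1.66907339e-01  4.87075220e-01  1.34554279e+00 -4.44089210e-16
  1.30897465e+00  1.66907339e-01]
3.141592653589793 [np.float64(430.85789111104464), np.float64(-125.79408284272587), 300] [-0.31058171  0.1652778   2.00670821  0.          0.96960665 -1.88137803]
3.141592653589793 [700, 30, 380] [ 0.02584571  0.46872725  1.37451516  0.          1.29835025 -1.54495062]
3.141592653589793 [700, 130, 380] [ 0.16690734  0.48707522  1.34554279  0.          1.30897465 -1.40388899]
-1.5707963267948966 [np.float64(430.85789111104464), np.float64(-125.79408284272587), 300] None
-1.5707963267948966 [700, 30, 380] None
-1.5707963267948966 [700, 130, 380] None
```

Run:
```python
from h import *
import pickle
Q0=(R.from_euler('x',np.pi)).as_quat(); Q1=(R.from_euler('z',np.pi/2)*R.from_euler('x',np.pi)).as_quat()
D={}
def snap(n):
    T=toolT(); im=viewer.camera("wrist"); cv2.imwrite(f"pics/{n}.png",im); D[n]=T
env.reach([600,30,370],Q0); print(env.read_state()['time_s']); snap("t1")
env.move_l([540,30,370],rate=150); snap("t2"); print(env.read_state()['time_s'])
env.reach([434,-150,300],Q1); snap("b1"); print(env.read_state()['time_s'])
env.move_l([434,-95,270],rate=150); snap("b2"); print(env.read_state()['time_s'])
pickle.dump(D,open("D.pkl","wb"))
cv2.imwrite("pics/tt.png",cv2.resize(np.vstack([cv2.imread(f"pics/{n}.png") for n in("t1","t2")]),(480,600)))
cv2.imwrite("pics/bb.png",cv2.resize(np.vstack([cv2.imread(f"pics/{n}.png") for n in("b1","b2")]),(480,600)))
```

```text
2.7167
3.3667
5.125
5.7417
```

View pics/tt.png

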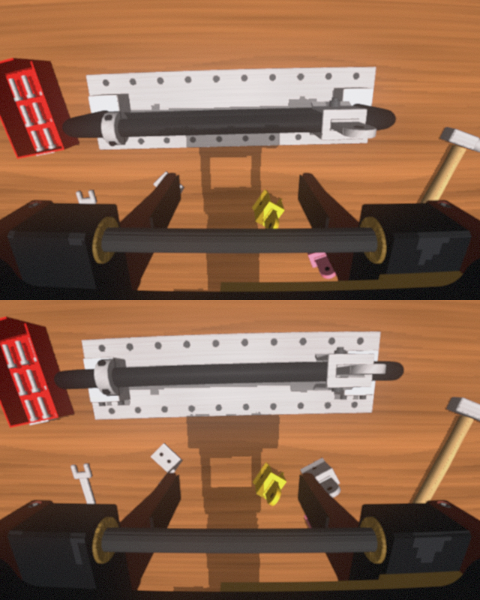

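View pics/bb.png

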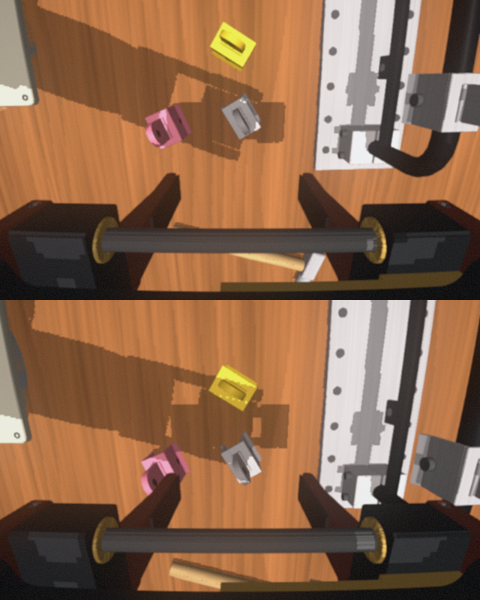

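t1/t2: tube runs level across the picture, collar at full-res (148,168)/(144,104), fitted bracket far right. b1/b2: grey bracket at (321,156)/(321,213), yellow and pink ~60–70 px away. Next I zoom in on the bracket and collar.

Run:
```python
from h import *
def crop(n,c,w,h,s=4):
    im=cv2.imread(f"pics/{n}.png"); x,y=c[0]-w//2,c[1]-h//2
    o=cv2.resize(im[y:y+h,x:x+w],None,fx=s,fy=s,interpolation=cv2.INTER_CUBIC)
    for k in range(0,w,10): cv2.putText(o,str(x+k),(k*s,8),0,.3,(0,255,255)) if k%20==0 else 0; cv2.line(o,(k*s,10),(k*s,14),(0,255,255))
    for k in range(0,h,10): cv2.putText(o,str(y+k),(0,k*s+4),0,.3,(0,255,255)) if k%20==0 else 0; cv2.line(o,(22,k*s),(26,k*s),(0,255,255))
    return o
a=np.hstack([crop("b1",(321,156),100,80),crop("b2",(321,211),100,80)])
b=np.hstack([crop("t1",(155,168),100,68),crop("t2",(150,104),100,68)])
cv2.imwrite("pics/crops.png",np.vstack([a,b]))
for n,cols in(("t1",(200,250,300,350,400)),("t2",(200,250,300,350,400))):
    g=cv2.GaussianBlur(cv2.cvtColor(cv2.imread(f"pics/{n}.png"),cv2.COLOR_BGR2GRAY),(5,1),0)
    for c in cols:
        y0=140 if n=="t1" else 70
        print(n,c,y0,g[y0:y0+56,c].tolist())
```

```text
t1 200 140 [212, 207, 209, 212, 213, 206, 180, 149, 121, 92, 68, 62, 63, 62, 64, 63, 64, 63, 60, 63, 64, 63, 63, 63, 61, 67, 64, 64, 65, 69, 66, 70, 65, 66, 65, 63, 62, 61, 59, 57, 63, 130, 199, 221, 220, 219, 221, 221, 221, 222, 221, 220, 220, 221, 222, 223]
t1 250 140 [223, 222, 222, 208, 172, 148, 134, 105, 73, 64, 63, 62, 62, 64, 66, 64, 61, 63, 58, 61, 61, 63, 61, 63, 60, 63, 66, 66, 67, 61, 60, 62, 58, 56, 57, 55, 55, 55, 54, 60, 93, 130, 143, 144, 145, 143, 142, 145, 145, 144, 143, 147, 145, 144, 143, 142]
t1 300 140 [225, 227, 215, 174, 148, 136, 94, 63, 61, 61, 62, 62, 64, 63, 64, 57, 59, 57, 62, 61, 59, 61, 60, 61, 64, 65, 70, 72, 74, 69, 61, 57, 53, 54, 52, 49, 50, 51, 67, 105, 135, 143, 143, 145, 143, 144, 142, 141, 142, 141, 144, 142, 140, 142, 131, 108]
t1 350 140 [210, 171, 148, 140, 116, 83, 62, 59, 60, 62, 63, 61, 63, 61, 59, 58, 58, 61, 61, 60, 61, 61, 60, 64, 68, 72, 69, 73, 68, 65, 59, 55, 54, 54, 52, 52, 54, 76, 114, 138, 143, 143, 142, 142, 142, 141, 140, 141, 143, 142, 143, 141, 143, 130, 105, 93]
t1 400 140 [146, 145, 135, 109, 79, 63, 60, 60, 61, 62, 65, 64, 
[... 822 characters left out ...]
64, 68, 69, 69, 70, 71, 70, 73, 75, 77, 82, 80, 76, 75, 72, 71, 69, 66, 69, 69, 67, 66, 66, 73, 102, 133, 146, 150, 168, 206, 225, 225, 225, 224, 224, 223, 222, 222, 222]
t2 350 70 [219, 220, 220, 220, 222, 222, 222, 222, 219, 218, 220, 216, 202, 159, 99, 64, 65, 67, 70, 68, 67, 70, 72, 71, 77, 78, 78, 78, 76, 72, 73, 71, 69, 67, 69, 65, 66, 65, 66, 83, 120, 141, 145, 163, 200, 218, 221, 219, 220, 223, 222, 219, 220, 221, 222, 222]
t2 400 70 [215, 214, 214, 215, 216, 219, 215, 215, 215, 217, 216, 199, 150, 91, 62, 65, 65, 67, 68, 67, 68, 69, 71, 71, 73, 73, 76, 73, 71, 68, 68, 65, 67, 67, 66, 66, 64, 63, 84, 115, 138, 142, 142, 143, 143, 146, 146, 145, 148, 148, 144, 153, 182, 210, 223, 224]
```

View pics/crops.png

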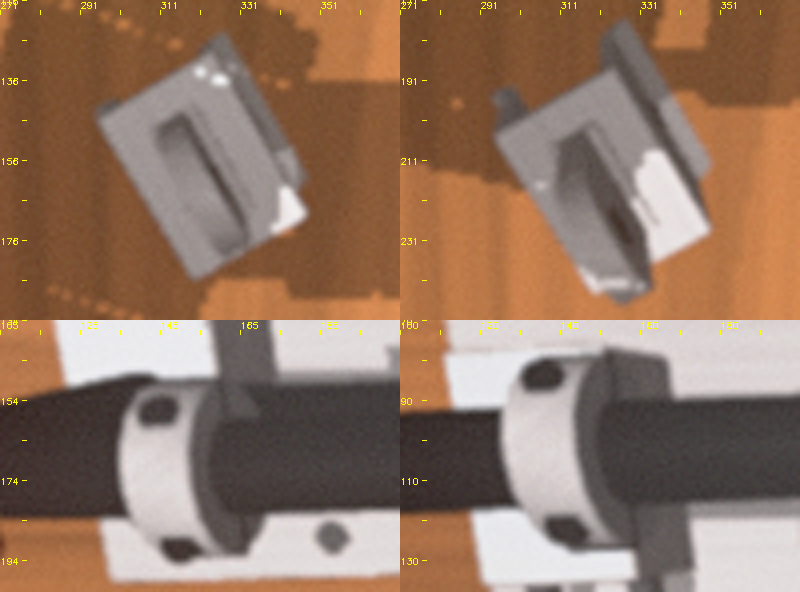

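Bracket crown corners read off: b1 (295.3,144.3),(323,129),(347.5,169.3),(319.8,186); b2 (295.3,205.5),(324,188),(349,228.5),(319.3,243). Collar's inner rim nearest the camera is at t1 (152.5,166.5) and t2 (143.8,102.5).

Run:
```python
from h import *
import pickle
D=pickle.load(open("D.pkl","rb"))
A=[[295.25,144.25],[323,129],[347.5,169.25],[319.75,186]];B=[[295.25,205.5],[324,188],[349,228.5],[319.25,243]]
def two(a,b,A,B):
    o1,d1=ray("wrist",A,D[a]);o2,d2=ray("wrist",B,D[b]); 
    r=[tri([(o1,x),(o2,y)]) for x,y in zip(d1,d2)]; return np.array([x for x,_ in r]),[e[0].round(1) for _,e in r]
P,e=two("b1","b2",A,B); print(P.round(1),e,P.mean(0))
print([np.linalg.norm(P[i]-P[i-1]).round(1) for i in range(4)])
for n,X in(("b1",A),("b2",B)):
    q=plane("wrist",X,50,D[n]); v=(q[3]-q[0]+q[2]-q[1]); w=q[1]-q[0]+q[2]-q[3]
    print(n,q.mean(0).round(1),"long ang",np.degrees(np.arctan2(v[1],v[0])),"short",np.degrees(np.arctan2(w[1],w[0])),np.linalg.norm(v)/2,np.linalg.norm(w)/2)
# tube
N=[]
for n,y0,up0 in(("t1",160,0),("t2",100,0)):
    g=cv2.GaussianBlur(cv2.cvtColor(cv2.imread(f"pics/{n}.png"),cv2.COLOR_BGR2GRAY),(5,1),0).astype(float)
    U=[];L=[]
    for c in range(200,401,10):
        y=y0
        while g[y,c]<105: y-=1
        U.append([c,y+(g[y,c]-105)/(g[y,c]-g[y+1,c])]); y=y0
        while g[y,c]<105: y+=1
        L.append([c,y-(g[y,c]-105)/(g[y,c]-g[y-1,c])])
    ns=[]
    for E in(U,L):
        E=np.array(E); k=np.polyfit(E[:,0],E[:,1],1); r=E[:,1]-np.polyval(k,E[:,0]); E=E[abs(r)<1.0]
        o,d=ray("wrist",E,D[n]); nn=np.linalg.svd(d)[2][2]; nn*=np.sign(nn[0]); ns.append(nn); print(n,len(E),abs(r).max().round(2))
    m=ns[0]+ns[1]; m/=np.linalg.norm(m); N.append((m,o))
    half=np.arccos(ns[0]@ns[1])/2; print(n,"dist to axis if r=11:",11/np.sin(half))
ax=np.cross(N[0][0],N[1][0]); ax/=np.linalg.norm(ax); ax*=np.sign(ax[1])
p=np.linalg.solve(np.array([N[0][0],N[1][0],[0,1,0]]),[N[0][0]@N[0][1],N[1][0]@N[1][1],40])
print("axis",p,ax,np.degrees(np.arctan2(ax[1],ax[0])))
print("dists",[np.linalg.norm(np.cross(o-p,ax)) for _,o in N])
print(two("t1","t2",[[152.5,166.5]],[[143.75,102.5]]), plane("wrist",[[152.5,166.5]],190,D["t1"]),plane("wrist",[[143.75,102.5]],190,D["t2"]))
```

```text
[[ 411.  -110.8   59.8]
 [ 438.9  -96.6   47.3]
 [ 464.6 -138.1   50.5]
 [ 434.9 -159.    39.5]] [np.float64(0.4), np.float64(0.3), np.float64(0.1), np.float64(0.3)] [ 437.34065968 -126.13105625   49.27727184]
[np.float64(57.5), np.float64(33.6), np.float64(48.9), np.float64(37.9)]
b1 [ 437.  -125.7   50. ] long ang -59.25192334855159 short 30.135658026022494 50.15460950786475 33.4904447374931
b2 [ 437.3 -125.6   50. ] long ang -59.145810546450754 short 30.06006943889733 48.19340730863514 33.83270768811376
t1 21 0.19
t1 21 0.69
t1 dist to axis if r=11: 214.6502517932837
t2 21 0.3
t2 21 0.32
t2 dist to axis if r=11: 295.0617331039734
axis [624.23834425  40.         147.61785738] [-0.02435555  0.99969578 -0.00389348] 91.39561893160132
dists [np.float64(307.7756863379685), np.float64(304.3043449029651)]
(array([[621.53649796, 189.3581423 , 153.34806248]]), [np.float64(0.5)]) [[628.28685392 169.24459063 190.        ]] [[620.92151788 170.30160318 190.        ]]
```

Run:
```python
from h import *
import pickle
D=pickle.load(open("D.pkl","rb"))
def edges(n,y0):
    g=cv2.GaussianBlur(cv2.cvtColor(cv2.imread(f"pics/{n}.png"),cv2.COLOR_BGR2GRAY),(5,1),0).astype(float); U=[];L=[]
    for c in range(190,411,10):
        y=y0
        while g[y,c]<105: y-=1
        U.append([c,y+(g[y,c]-105)/(g[y,c]-g[y+1,c])]); y=y0
        while g[y,c]<105: y+=1
        L.append([c,y-(g[y,c]-105)/(g[y,c]-g[y-1,c])])
    r=[]
    for E in(U,L):
        o,d=ray("wrist",E,D[n]); nn=np.linalg.svd(d)[2][2]; r.append(nn*np.sign(nn[0]))
    return r,o
(u1,l1),o1=edges("t1",160);(u2,l2),o2=edges("t2",100)
m=u2+l2;m/=np.linalg.norm(m)
# t2 bisector plane & horizontal z=170
for y in(-40,40,120): print(y,"x at z170:",o2[0]-(m[1]*(y-o2[1])+m[2]*(170-o2[2]))/m[0])
# z from tangent planes: lower edge of t1, distance 11 (axis on +x side), with t2 bisector
for y in(-20,40,100):
    print(y,np.linalg.solve(np.array([m,l1,[0,1,0]]),[m@o2,l1@o1+11,y]))
    print(' t2 edges:',np.linalg.solve(np.array([u2,l2,[0,1,0]]),[u2@o2-11,l2@o2+11,y]))
```

```text
-40 x at z170: 625.6045818116163
40 x at z170: 623.6505547305045
120 x at z170: 621.6965276493927
-20 [625.184535  -20.        167.3859263]
 t2 edges: [625.46224656 -20.         156.78179394]
40 [623.7286935   40.         167.01635086]
 t2 edges: [623.98658726  40.         157.16894067]
100 [622.272852   100.         166.64677542]
 t2 edges: [622.51092797 100.         157.5560874 ]
```

Tube axis: x≈623.7 at y=40, z≈167 (text 170), heading 91.4°. Collar inner face is at y≈169. Bracket is at (437.2,−125.7), long axis 120.8°. Now the grasp.

```bash
cat >> h.py <<'E'
def down(deg): return (R.from_euler('z',deg,degrees=True)*R.from_euler('x',np.pi)).as_quat()
def st(m=''):
    s=env.read_state(); print(m,round(s['time_s'],2),s['tool_pos'].round(2),'F',s['force'].round(2),'M',s['wrist_torque'].round(2),'w',round(s['width'],2)); return s
E
python3 - <<'E'
from h import *
env.reach([437.2,-125.7,215],down(120.8)); set_gripper(50); st('above')
print(env.move_l([437.2,-125.7,137],rate=70,f_stop=8)); st('down')
set_gripper(0); s=st('grip')
if 5<s['width']<11:
    env.move_l([437.2,-125.7,385],rate=200); st('lift')
    env.reach([623.7,40,370],down(91.4)); st('over')
    T=toolT(); im=viewer.camera("wrist"); cv2.imwrite("pics/over.png",im); print(T.round(3).tolist())
E
```

```text
above 7.12 [ 437.19 -125.67  214.98] F [ 0.23  0.18 -0.23] M [ 0.01 -0.09  0.02] w 50.16
False
down 8.38 [ 437.44 -125.78  137.34] F [0.5  0.12 0.55] M [ 0.   -0.13  0.01] w 50.02
grip 9.11 [ 437.2  -125.72  137.01] F [-0.49  0.58  0.54] M [-0.04 -0.08 -0.02] w 8.27
lift 10.5 [ 436.64 -125.52  383.91] F [ 0.17  0.2  -2.47] M [ 0.   -0.07  0.02] w 7.93
over 11.48 [623.06  39.48 369.19] F [-0.12 -0.79 -1.64] M [-0.05 -0.06 -0.01] w 7.8
[[-0.025, 1.0, -0.002, 623.059], [1.0, 0.025, -0.0, 39.483], [-0.0, -0.002, -1.0, 369.186], [0.0, 0.0, 0.0, 1.0]]
```

View pics/over.png

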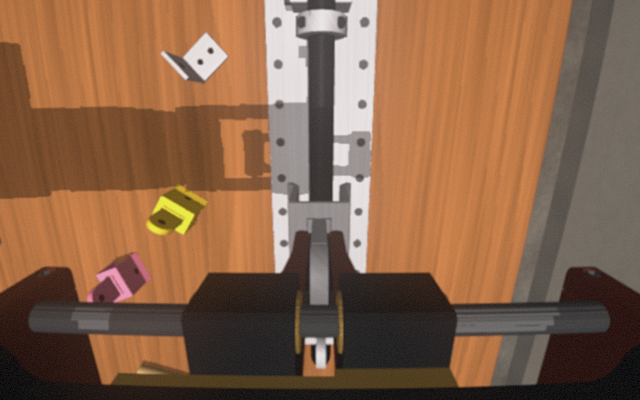

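The bracket is gripped square (legs at cols 289–350, rows 185–230), tube straight ahead at col ~320, collar at (322,22). I'll measure the tube centre in this view, correct, and lower it.

Run:
```python
from h import *
s=st(); T=toolT(s)
im=cv2.imread("pics/over.png"); g=cv2.cvtColor(im,cv2.COLOR_BGR2GRAY).astype(float)
T0=np.array([[-0.025,1.0,-0.002,623.059],[1.0,0.025,0,39.483],[0,-0.002,-1.0,369.186],[0,0,0,1]]); T0[:3,:3]=toolT()[:3,:3]
C=[]
for r in range(60,180,6):
    a=b=320
    while g[r,a]<100: a-=1
    while g[r,b]<100: b+=1
    a+=(g[r,a]-100)/(g[r,a]-g[r,a+1]); b-=(g[r,b]-100)/(g[r,b]-g[r,b-1]); C.append([(a+b)/2,r,b-a])
C=np.array(C); P=plane("wrist",C[:,:2],168,T0); ok=abs(C[:,2]-np.median(C[:,2]))<6
k=np.polyfit(P[ok,1],P[ok,0],1); res=P[ok,0]-np.polyval(k,P[ok,1])
print(C[:,2].round(1),ok.sum(),"x at y40,140:",np.polyval(k,[40,140]),"slope",k[0],"res",abs(res).max(), "y range",P[[0,-1],1])
# bracket flare centre at row~192 is at foot height (TCP z-137)
print(plane("wrist",[[289,192],[350,192],[319.5,192]],T0[2,3]-137+4,T0))
```

```text
11.53 [623.03  39.1  369.67] F [ 0.89  0.25 -1.98] M [-0.05 -0.11  0.01] w 7.78
[25.4 25.3 24.9 24.7 24.7 24.4 24.5 24.6 24.2 24.3 24.2 24.1 24.1 24.7
 23.8 23.8 23.8 23.4 23.9 23.9] 20 x at y40,140: [623.93605898 621.65703065] slope -0.022790283322945446 res 0.3062870720519868 y range [152.47650058  56.39585107]
[[601.33011509  57.38305927 236.186     ]
 [643.7962238   58.40584545 236.186     ]
 [622.56349316  57.89247529 236.186     ]]
```

Run:
```python
from h import *
q=down(91.35)
env.move_l([623.9,40,320],rot=q,rate=100); st()
env.move_l([623.9,40,284],rate=60,f_stop=15); env.hold(0.2); st('pre')
print(env.move_l([623.9,40,258],rate=20,f_stop=6)); env.hold(0.3); s=st('seat')
cv2.imwrite("pics/seat.png",viewer.camera("wrist")); cv2.imwrite("pics/seat_s.png",viewer.camera("scene")[150:300,180:460])
a=cv2.imread("pics/seat.png"); b=cv2.resize(cv2.imread("pics/seat_s.png"),(480,257)); a=cv2.resize(a,(480,300))
cv2.imwrite("pics/seat2.png",np.vstack([a,b]))
```

```text
12.18 [624.1   39.78 320.36] F [ 0.41  0.42 -0.24] M [-0.06 -0.04  0.01] w 7.83
pre 13.13 [624.11  40.01 284.43] F [ 0.11 -0.18 -1.61] M [-0.04 -0.07  0.06] w 7.81
True
seat 14.15 [623.92  40.01 272.08] F [ 0.48 -0.05  5.96] M [-0.03 -0.03  0.03] w 7.88
```

View pics/seat2.png

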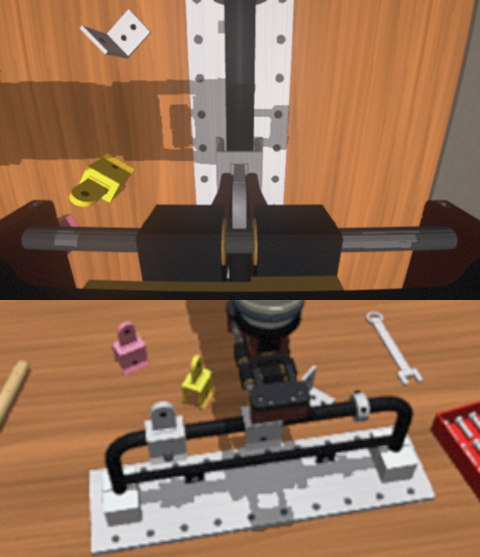

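Seated: contact came at z=272.1 (predicted 272). The wrist and scene views show it straddling the tube, mid-span at scene-crop (262,430), with the collar at (360,405). Now sliding toward +y.

Run:
```python
from h import *
p=env.read_state()['tool_pos']; x=lambda y:623.94-0.0228*(y-40); z=p[2]
print(env.move_l([x(80),80,z],rate=60,f_stop=12)); st('80')
print(env.move_l([x(125),125,z],rate=60,f_stop=12)); env.hold(0.3); st('125')
print(env.move_l([x(134),134,z],rate=20,f_stop=8)); st('134')
print(env.move_l([x(160),160,z],rate=8,f_stop=6)); st('contact'); env.hold(0.3); st('contact')
```

```text
False
80 15.07 [622.99  80.94 272.08] F [-1.03  2.83  3.69] M [ 0.55 -0.07  0.02] w 7.84
False
125 16.27 [621.98 125.06 272.08] F [-1.1   2.02  3.41] M [ 0.49 -0.05  0.05] w 7.97
False
134 16.87 [621.82 134.08 272.1 ] F [ 0.43 -2.    3.98] M [-0.43 -0.13  0.02] w 8.04
True
contact 18.56 [621.54 146.05 272.1 ] F [ 1.12 -0.03  3.05] M [ 0.01 -0.09  0.03] w 7.79
contact 18.86 [621.55 145.96 272.11] F [0.03 2.46 2.85] M [ 0.5  -0.04 -0.  ] w 8.09
```

Run:
```python
from h import *
p=env.read_state()['tool_pos']; z=p[2]; x=lambda y:623.94-0.0228*(y-40); y=p[1]
for i in range(14):
    y+=0.2; env.move_l([x(y),y,z],rate=4,f_stop=25); env.hold(0.15)
    F=np.mean([ (env.hold(0.02),env.read_state()['force'])[1] for _ in range(5)],0); s=env.read_state()
    print(round(s['time_s'],1),'cmd',round(y,2),'act',s['tool_pos'].round(2),'F',F.round(2),'M',s['wrist_torque'].round(2))
    if F[1]<-9: break
```

```text
19.4 cmd 146.16 act [621.55 146.08 272.09] F [0.11 0.2  3.21] M [ 0.01 -0.16  0.  ]
19.9 cmd 146.36 act [621.54 146.12 272.11] F [ 0.81 -2.4   3.47] M [-0.41 -0.17 -0.03]
20.4 cmd 146.56 act [621.56 146.24 272.12] F [ 0.73 -5.12  3.59] M [-0.92 -0.24 -0.03]
20.9 cmd 146.76 act [621.55 146.3  272.14] F [ 0.6  -5.48  3.47] M [-1.06 -0.21 -0.05]
21.4 cmd 146.96 act [621.54 146.3  272.13] F [ 0.69 -6.62  3.93] M [-1.17 -0.2   0.07]
21.8 cmd 147.16 act [621.54 146.35 272.12] F [ 1.05 -7.38  3.45] M [-1.29 -0.22  0.01]
22.3 cmd 147.36 act [621.55 146.39 272.13] F [ 0.51 -8.5   4.1 ] M [-1.47 -0.25  0.02]
22.8 cmd 147.56 act [621.54 146.45 272.17] F [ 0.9  -9.04  4.34] M [-1.58 -0.21 -0.01]
```

Run:
```python
from h import *
z=272.1; x=lambda y:623.94-0.0228*(y-40); y=147.56
for i in range(8):
    y+=0.25; env.move_l([x(y),y,z],rate=4,f_stop=25); env.hold(0.15)
    F=np.mean([ (env.hold(0.02),env.read_state()['force'])[1] for _ in range(5)],0); s=env.read_state()
    print(round(s['time_s'],1),'cmd',round(y,2),'act',s['tool_pos'].round(2),'F',F.round(2),'M',s['wrist_torque'].round(2))
    if F[1]<-12.6: break
cv2.imwrite("pics/e_w.png",viewer.camera("wrist")); a=viewer.camera("scene"); cv2.imwrite("pics/e_s.png",a)
cv2.imwrite("pics/e.png",np.vstack([cv2.resize(cv2.imread("pics/e_w.png")[140:300,200:440],(600,400))[100:320],cv2.resize(a[180:260,300:460],(600,300),interpolation=cv2.INTER_CUBIC)]))
```

```text
23.3 cmd 147.81 act [621.53 146.48 272.15] F [ 0.66 -9.57  4.49] M [-1.79 -0.24 -0.01]
23.8 cmd 148.06 act [621.54 146.53 272.17] F [  1.03 -10.32   4.53] M [-1.95 -0.26  0.02]
24.3 cmd 148.31 act [621.53 146.58 272.17] F [  0.81 -11.49   4.99] M [-2.14 -0.23  0.01]
24.7 cmd 148.56 act [621.56 146.62 272.16] F [  0.82 -12.77   4.96] M [-2.24 -0.2  -0.  ]
```

View pics/e.png

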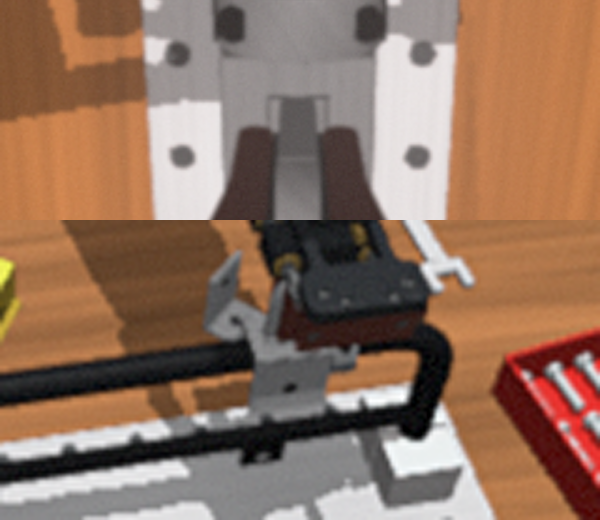

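The bracket's crown end lies flush and parallel against the collar (wrist crop, edge at row ~58). In the scene crop it sits level on the tube at (290,385), still gripped. Tube friction takes roughly 2 N, so I'll trim the push slightly and check that it stays steady.

Run:
```python
from h import *
y=148.72; env.move_l([623.94-0.0228*(y-40),y,272.0],rate=4,f_stop=25)
for k in range(3):
    env.hold(0.4); F=np.mean([ (env.hold(0.02),env.read_state()['force'])[1] for _ in range(5)],0); print(F.round(2))
s=st('end')
if 11.5<-F[1]<15 and F[2]>2: workorder.sign_off(); print("signed")
```

```text
[  0.72 -13.35   5.64]
[  0.48 -13.01   5.91]
[  0.54 -13.44   5.95]
end 26.54 [621.53 146.66 272.18] F [  0.37 -13.38   4.89] M [-2.37 -0.15 -0.03] w 7.65
the job is handed in; nothing more can be done
signed
```

The bracket is on the tube, butted against the collar, and I handed the job in with the arm still gripping and pushing, at about 26.5 s. I gripped it by the lug, lowered it onto the tube 40 mm along in y, and slid it about 106 mm in +y to the collar.

**Push:** The wrist read a steady 13.0–13.4 N along the tube over the last 1.5 s. About 2 N of that looks like tube friction, judging by the force while sliding. That leaves roughly 11–12 N on the collar; this is an estimate, because collar force can't be measured directly.

**Seating:** The wrist shows about 5–6 N of upward reaction. Contact came at a tool height of 272.1 mm against 272 predicted, and the height stayed at 272.1–272.2 mm. The wrist moment suggests the load leans towards the collar end. I estimate the tilt at under 0.5°.

**Fit:** The last pictures show the bracket's end flush and parallel with the collar and sitting level on the tube. The jaws read 7.7 mm on the 8 mm lug.

**Disagreements:**
- **Tube height:** two views gave about 167 mm, against 170 mm in the text. A further estimate from the tube's apparent width gave about 157 mm, and a first fit thrown off by the cross tube gave 148 mm. I used neither. The contact height agreed with 170 mm to within about 1 mm.
- **Collar contact:** it came about 2 mm beyond the camera estimate.

I touched nothing else on the bench, but I did not measure the other items again at the end.

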